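# Find the sound contact clip with a blade gauge

### The arm

A 6-joint arm with a two-finger parallel gripper is mounted at the origin on a cart in front of the work surface, level with it; the furniture and walls round the work are solid. World frame = base frame: x ahead of the robot, y to its left, z up, the work surface at z = 0. Lengths are in m, angles in rad, forces in N, time in s.
With the tool pointing down it reaches from about 0.35 to 0.775 m from the base axis. Payload 5.5 kg.
Tool frame: the origin (TCP) lies midway between the tips of the shut fingers; the grasp point (between the pads) lies 19 mm behind it; x points along the fingers, y is the direction in which the jaws open and shut, and the axes are right-handed (so a half turn about x gives the same grasp; the last joint's range is limited). The gripper opens to 85 mm and grips with 20 to 120 N. Pads are 22 mm wide; open, the fingers measure 114 mm over their backs; the gripper's body (76 mm by 85 mm) begins 54 mm behind the grasp point. The pads swing forward as they close: fully open they stand 13 mm farther back than shut.
Start: joints at [-1.275, 0.313, 0.046, 1.304, 0, 1.431], TCP at [0.243, -0.521, 0.231] pointing down, gripper open.
Joint ranges: [-2.76, 2.76], [-0.86, 1.69], [-1.03, 1.26], [-2.2, 2.34], [-1.47, 1.5], [-3.14, 3.14]. Speed limits (rad/s): [2.57, 2.57, 3.14, 3.14, 3.14, 3.14].

### API

Orientations are given as a unit quaternion [w, x, y, z].
In Python, from workcell import env, optics, order, models gives the robot as it stands. The module is installed in compiled form; this text tells all that it offers.
- The arm moves only by the tool servo_tool, never from a script. Its argument "moves" is a list of rows, each a list of 5 numbers: the shift along the tool's x, y, z in cm, then the turn about the tool's x in rad, then the closure, from -1 (fully open) to 1 (shut). A call has exactly 10 rows; each row shifts and turns the commanded pose from where the row before left it, along the tool's axes as they then stand; what a row does not reach is not made up. A row lasts 1/8 s, in which the tool goes at most 62.5 mm and 10.7 degrees, less where a joint would pass 70% of its speed; a pose out of reach is approached as far as the arm can. A call is refused whole if a number of a shift passes 6.25 or a number of a turn 0.188, either way. A call with a gripper value outside its range is refused whole. The fingers move at their own pace and stop on an object; "grip_force" is the grip in N (left out, the last holds). Time passes only in rows, so rows that do not move let the fingers close, or fill a call up. It gives the time, the measured TCP pose, the force and the opening at its end, in the units of the state.
- env.get_state(): the state, without advancing time (a new reading comes with each control period).
- optics.read_camera(name): name is "scene" or "side" or "wrist"; returns a dict with "pixels" (384x512x3 uint8, blue, green, red), "vertical_fov" (degrees; the focal length in pixels is half the picture's height over the tangent of half this angle, whatever the lens; pixels are square), "cx", "cy" (the principal point, pixels), "extrinsics" (4x4, takes a point from world to camera coordinates). Camera axes: x right, y up, looking along -z (the intrinsics and any distortion apply to the point x, -y, -z); pixel columns grow to the right and rows downward; lengths in m; the calibration is good to about 2 mm. A picture is of the moment at which its call begins. There is no depth.
- order.hand_in(): hands the job in, once; it reports no verdict.
Trained networks look in a picture, given as the dict that the camera call returned (one of the last four; its "shot" number tells which), for a name from the list of things; names that differ only in an ending like _2 or _b are one class to them, and where a whole thing is asked for, a point or a joint stands for the part that bears it (a point fixed in the world has none). Each returns a list of dicts, best first, with "conf" (0 to 1); they miss things now and then, are a little off and sometimes report something else, mostly with a low value. They report only what shows in the picture. A call takes as long as a camera call. They do not tell look-alikes from the thing itself.
- models.outline_of(name, picture): "pixels" (384x512 bool, what is visible of it) and "location" ([column, row] in pixels, amid what is visible of it).
- models.pinpoint(name, picture): "location" ([column, row] in pixels: a listed point, or the origin of a listed thing).
The state is a dict: "clock": time; "joint_pos": joint angles; "qvel": joint speeds; "tau": joint torques, N m; "tcp_pos": TCP position; "orientation": TCP orientation; "wrist_force": force on the tool from outside, world axes, zero at the start; "ft_torque": the same for the moment, N m; "finger_gap": finger opening in m.
Only numpy, scipy, OpenCV 4.12 (cv2) and the standard library are available. Lean on these libraries where they do the work, as an engineer would, in place of code of your own. Each camera call takes 0.05 s, during which the arm holds its last target.

### The job

Check the three spring contact clips on the block with the blade gauge. One has gone slack and lets the blade slide in without any drag, one has seized and will not let it in, and one is sound and grips the blade with a springy drag. Pick up the gauge by its handle, slide the blade level into the clips to find the sound one by feel, and leave the gauge there, pushed in up to its guard and held up by the clip alone.

Things in the scene. Friction and masses are not known exactly. Their poses are not given: they have to be found in the camera images.
- gauge_handle (a point): centre of the blade gauge's grey handle, a block 60 mm long, 16 mm wide and 38 mm tall that stands upright on the bench (this point is 19 mm above its underside); grip it across the 16 mm. x points along the gauge towards the blade, z up. The gauge weighs about 50 g
- gauge_guard (a point): the same gauge: centre of the front face of its steel guard (28 mm wide, 38 mm tall), 34 mm ahead of gauge_handle along x at the same height. From it a flat steel blade, 8 mm thick (across), 20 mm tall and centred at this height, reaches 50 mm forward to a rounded tip. x along the blade, z up
- contact_block: grey base plate 66 x 196 x 14 mm, fixed, with three like-looking clips side by side 60 mm apart; origin on the bench below clip_middle, x as the clips'. A clip is two upright sheet-brass jaws, 30 mm tall and 42 mm deep, pressed together by springs, open above, behind and below (20 mm free under the blade). Which clip is sound, slack or seized cannot be seen and changes
- clip_left (a point): mouth of the left (+y) clip: centre of its flared opening, half-way up its jaws and 50 mm above the bench. x points into the clip (the way the blade slides in, roughly away from the robot), z up. Mouth 14 mm wide; over the first 14 mm of depth it tapers to the gap of 5 mm between the jaws. A sound clip resists with about 5 to 16 N as the blade goes in; a seized one stops its tip 13 mm in
- clip_middle (a point): mouth of the middle clip: centre of its flared opening, half-way up its jaws and 50 mm above the bench. x points into the clip (the way the blade slides in, roughly away from the robot), z up. Mouth 14 mm wide; over the first 14 mm of depth it tapers to the gap of 5 mm between the jaws. A slack clip resists with less than 1 N
- clip_right (a point): mouth of the right (-y) clip: centre of its flared opening, half-way up its jaws and 50 mm above the bench. x points into the clip (the way the blade slides in, roughly away from the robot), z up. Mouth 14 mm wide; over the first 14 mm of depth it tapers to the gap of 5 mm between the jaws. A gauge let go in the slack clip drops out of level
There are look-alikes about, which are no part of the job. Leave any black look-alike of the part that bears gauge_handle alone.

How it is judged:
By the outcome, as a careful person would: the job done as asked, in the order asked, and still so for the second after the job is handed in, with the robot touching nothing.
It also fails if it takes over 72 s, if anything falls off the work surface, if the arm or the gripper's body presses on something with over 40 N, if the wrist force passes 120 N, or if a joint passes its speed limit or range.

## Working session

There is one attempt and no reset: what is moved stays moved. The work goes in short steps, Python scripts to look and compute and a tool call to move; the robot and the scene stay as the last step left them, time stands still between calls to the robot, and variables do not carry over. Pictures are saved under pics/ and viewed, and the job is handed in when it is done.

Besides the shell and the picture viewer there is one more tool, called after "Call:" as name(argument=value, ...), one argument or row to a line, values as JSON. servo_tool: Moves the arm, as the interface text tells. Its arguments: {"type":"object","properties":{"moves":{"type":"array"},"grip_force":{"type":"number"}},"required":["moves"]}

```bash
mkdir -p pics
cat > h.py <<'E'
import numpy as np, cv2, json
from workcell import env, optics, order, models
def cam(n,save=None):
    p=optics.read_camera(n)
    if save: cv2.imwrite('pics/'+save,p['pixels'])
    return p
def ray(p,uv):
    E=np.array(p['extrinsics']);f=192/np.tan(np.radians(p['vertical_fov'])/2)
    d=np.array([(uv[0]-p['cx'])/f,-(uv[1]-p['cy'])/f,-1.]);R=E[:3,:3]
    return -R.T@E[:3,3], R.T@d
def onz(p,uv,z):
    o,d=ray(p,uv);return o+d*(z-o[2])/d[2]
def proj(p,X):
    E=np.array(p['extrinsics']);f=192/np.tan(np.radians(p['vertical_fov'])/2)
    c=E[:3,:3]@np.array(X)+E[:3,3]
    return np.array([p['cx']+f*c[0]/-c[2],p['cy']-f*c[1]/-c[2]])
def tri(obs):
    A=np.zeros((3,3));b=np.zeros(3)
    for p,uv in obs:
        o,d=ray(p,uv);d=d/np.linalg.norm(d);P=np.eye(3)-np.outer(d,d);A+=P;b+=P@o
    X=np.linalg.solve(A,b);return X,[np.round(proj(p,X)-uv,1) for p,uv in obs]
E
python3 - <<'E'
from h import *
np.set_printoptions(precision=4,suppress=True)
for n in['scene','side','wrist']:
    p=cam(n,n+'0.png')
    print(n,{k:v for k,v in p.items() if k not in('pixels',)})
    for t in['gauge_handle','gauge_guard','contact_block','clip_left','clip_middle','clip_right']:
        z={'contact_block':0}.get(t,.05 if 'clip' in t else .019)
        for r in models.pinpoint(t,p)[:4]: print(t,np.round(r['location'],1),round(r['conf'],2),onz(p,r['location'],z))
E
```

```text
scene {'vertical_fov': 53.51934917664717, 'cx': 256.71473044318526, 'cy': 182.5800933472729, 'extrinsics': array([[-0.6518, -0.7583,  0.0102,  0.3707],
       [ 0.2958, -0.2419,  0.9241, -0.2107],
       [-0.6983,  0.6054,  0.382 , -0.5589],
       [ 0.    ,  0.    ,  0.    ,  1.    ]]), 'shot': 1}
gauge_handle [175.9 256.1] 0.75 [0.4478 0.296  0.019 ]
gauge_guard [169.5 248.8] 0.96 [0.4767 0.293  0.019 ]
gauge_guard [244.1 225. ] 0.55 [0.4593 0.129  0.019 ]
contact_block [293.8 201.3] 0.61 [ 0.502  -0.0644  0.    ]
clip_left [278.1 188.8] 0.9 [ 0.5008 -0.0072  0.05  ]
clip_middle [295.7 182.8] 0.62 [ 0.5003 -0.066   0.05  ]
clip_right [306.6 173.6] 0.93 [ 0.5259 -0.1332  0.05  ]
side {'vertical_fov': 47.31250680370407, 'cx': 254.9683642952675, 'cy': 195.45616171830451, 'extrinsics': array([[ 0.9991, -0.0394,  0.0173, -0.4773],
       [ 0.0127,  0.6544,  0.756 , -0.0591],
       [-0.0412, -0.7551,  0.6543, -0.8522],
       [ 0.    ,  0.    ,  0.    ,  1.    ]]), 'shot': 2}
gauge_handle [236.9 135.7] 0.91 [0.4443 0.2831 0.019 ]
gauge_guard [249.6 132.7] 0.92 [0.4758 0.2962 0.019 ]
gauge_guard [250.5 180.2] 0.82 [0.4721 0.1094 0.019 ]
clip_middle [276.7 232. ] 0.85 [ 0.5126 -0.077   0.05  ]
clip_right [283.  253.4] 0.92 [ 0.5195 -0.1278  0.05  ]
wrist {'vertical_fov': 70.1129070549855, 'cx': 251.61023372314253, 'cy': 193.7042546558733, 'extrinsics': array([[ 0.4223, -0.9065,  0.0005, -0.575 ],
       [ 0.8729,  0.4065, -0.2697,  0.0344],
       [ 0.2442,  0.1143,  0.963 , -0.378 ],
       [ 0.    ,  0.    ,  0.    ,  1.    ]]), 'shot': 3}
```

View pics/scene0.png

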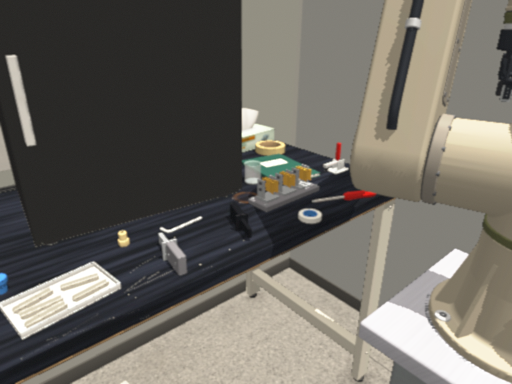

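View pics/side0.png

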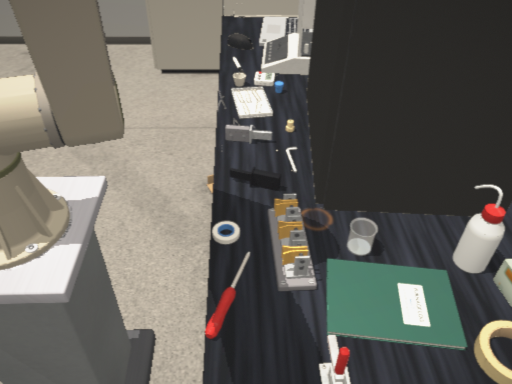

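Run:
```python
import cv2
a=cv2.imread('pics/scene0.png')[150:290,130:350];b=cv2.imread('pics/side0.png')[90:290,200:340]
cv2.imwrite('pics/crop_a.png',cv2.resize(a,None,fx=3.6,fy=3.6,interpolation=2))
cv2.imwrite('pics/crop_b.png',cv2.resize(b,None,fx=3,fy=3,interpolation=2))
```

```text
(no output)
```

View pics/crop_a.png

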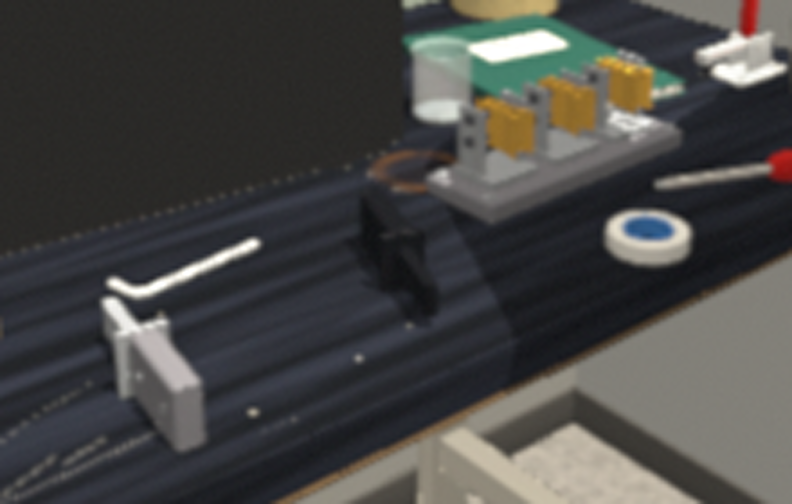

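View pics/crop_b.png

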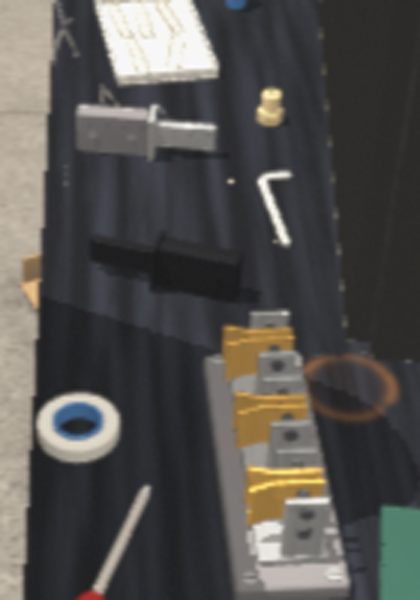

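Run:
```python
from h import *
np.set_printoptions(precision=4,suppress=True)
print(env.get_state())
s=cam('scene');d=cam('side')
P={}
for p in (s,d):
    for t in['gauge_handle','gauge_guard','contact_block','clip_left','clip_middle','clip_right']:
        P.setdefault(t,[]).append([(round(r['conf'],2),np.round(r['location'],1)) for r in models.pinpoint(t,p)])
for t in P:
    print(t,P[t])
    a,b=P[t]
    if a and b: print('   ',tri([(s,a[0][1]),(d,b[0][1])]))
print('cab edge',[onz(s,u,0) for u in((40,238),(140,216),(240,192))])
print([onz(d,u,0) for u in((313,150),(316,200))])
# black
for t in ['gauge_handle','contact_block']:
  for p in (s,d):
    for r in models.outline_of(t,p): 
        m=r['pixels'].astype(np.uint8);print(t,r['conf'],r['location'],cv2.boundingRect(m),cv2.boxPoints(cv2.minAreaRect(cv2.findNonZero(m))).tolist())
```

```text
{'clock': 1.05, 'joint_pos': array([-1.2746,  0.3131,  0.0461,  1.3036, -0.    ,  1.4312]), 'qvel': array([-0.0002,  0.0028, -0.0014, -0.0001,  0.0003,  0.0006]), 'tau': array([ -0.0003, -48.0475,  29.882 ,   0.0003,  -0.0001,  -0.    ]), 'tcp_pos': array([ 0.2427, -0.5213,  0.2314]), 'orientation': array([-0.1529, -0.6904, -0.1528,  0.6904]), 'wrist_force': array([-0.1356,  0.0164,  0.2835]), 'ft_torque': array([-0.0061,  0.0315,  0.0275]), 'finger_gap': 0.0857345926886401}
gauge_handle [[(0.67, array([178.5, 258. ])), (0.55, array([239.3, 212.5]))], [(0.69, array([235.9, 134.9]))]]
    (array([0.4426, 0.2932, 0.0157]), [array([0.4, 0.4]), array([ 0.3, -0.3])])
gauge_guard [[(0.79, array([166.4, 250.8])), (0.63, array([243.2, 221.8]))], [(0.91, array([246.8, 134.8])), (0.71, array([251.9, 177.2])), (0.51, array([238.1, 134.4]))]]
    (array([0.4719, 0.2985, 0.0156]), [array([1.8, 1.7]), array([ 1.2, -1.4])])
contact_block [[(0.77, array([294.2, 202.5])), (0.22, array([179.1, 255.3]))], [(0.64, array([275.6, 246.5]))]]
    (array([ 0.5097, -0.0675, -0.0036]), [array([-1.8, -1.3]), ar
[... 1175 characters left out ...]
36914062, 182.3243408203125], [230.16217041015625, 163.02703857421875], [281.56756591796875, 171.5946044921875], [278.3513488769531, 190.89190673828125]]
gauge_handle 0.57 [242.2, 138.5] (225, 125, 47, 19) [[225.0, 125.0], [271.0, 125.0], [271.0, 143.0], [225.0, 143.0]]
contact_block 0.57 [283.8, 203.1] (248, 184, 71, 28) [[247.0451202392578, 197.46420288085938], [317.09814453125, 182.7161865234375], [320.67376708984375, 199.70025634765625], [250.6207275390625, 214.44827270507812]]
contact_block 0.95 [280.9, 268.7] (267, 208, 49, 83) [[265.239990234375, 208.6799774169922], [303.739990234375, 203.1799774169922], [315.94000244140625, 288.5799560546875], [277.44000244140625, 294.0799560546875]]
```

```bash
cat >> h.py <<'E'
from scipy.spatial.transform import Rotation as Ro
def Rt(st=None):
    st=st or env.get_state();w,x,y,z=st['orientation'];return Ro.from_quat([x,y,z,w]).as_matrix()
def todo(target,yaw=None):
    "shift cm in tool axes, yaw = desired direction (rad) of gauge x axis; tool y // gauge y (either sign)"
    st=env.get_state();R=Rt(st)
    d=R.T@(np.array(target)-st['tcp_pos'])*100
    out=[d.round(2)]
    if yaw is not None:
        ty=R[:,1];a=np.arctan2(ty[1],ty[0])
        e=[(yaw+s*np.pi/2-a+np.pi)%(2*np.pi)-np.pi for s in(1,-1)]
        out.append(('turn about tool x',[round(-x,4) for x in e])) # tool x is down
    return out
np.set_printoptions(precision=4,suppress=True)
E
python3 - <<'E'
from h import *
print(Rt());print(todo([.40,-.10,.2],0.03));print(todo([.42,.29,.2],0.03))
E
```

```text
[[ 0.      0.4221 -0.9065]
 [-0.0001 -0.9065 -0.4221]
 [-1.      0.0001  0.    ]]
[array([  3.13, -31.55, -32.04]), ('turn about tool x', [np.float64(-2.7358), np.float64(0.4058)])]
[array([  3.12, -66.06, -50.32]), ('turn about tool x', [np.float64(-2.7358), np.float64(0.4058)])]
```

Call:
servo_tool(
  moves=[
    [0,0,-4,0.135,-1],
    [0,0,-4,0.135,-1],
    [0,0,-4,0.136,-1],
    [0,-6,-0.6,0,-1],
    [0,-6,-0.6,0,-1],
    [0,-6,-0.6,0,-1],
    [0,-6,-0.6,0,-1],
    [0,-6,-0.6,0,-1],
    [0,-6,-0.6,0,-1],
    [0,-6,-0.6,0,-1],
  ],
)

```text
clock: 3.2
tcp_pos: [0.3861, -0.0632, 0.2316]
orientation: [0.01, 0.707, 0.01, -0.707]
wrist_force: [0.5, 0.1, 0.3]
finger_gap: 0.0856
```

Run:
```python
from h import *
st=env.get_state();print(st['clock'],st['tcp_pos'],st['joint_pos'],st['wrist_force'])
p=cam('wrist','w1.png')
for t in['contact_block','clip_left','clip_middle','clip_right']:
    print(t,[(round(r['conf'],2),onz(p,r['location'],0 if t[1]=='o' else .05)) for r in models.pinpoint(t,p)])
print(todo([.40,.29,.2],0.03))
```

```text
3.2 [ 0.3861 -0.0632  0.2316] [-0.3682 -0.0451 -0.372   1.2424  0.0001  2.7442] [0.4712 0.0517 0.3122]
contact_block [(0.56, array([ 0.5147, -0.07  ,  0.    ]))]
clip_left [(0.74, array([ 0.5128, -0.0112,  0.05  ]))]
clip_middle [(0.94, array([ 0.5177, -0.0716,  0.05  ]))]
clip_right [(0.93, array([ 0.5183, -0.1342,  0.05  ])), (0.24, array([ 0.5117, -0.0088,  0.05  ]))]
[array([  3.12, -35.43,  -2.46]), ('turn about tool x', [np.float64(-3.1405), np.float64(0.0011)])]
```

View pics/w1.png

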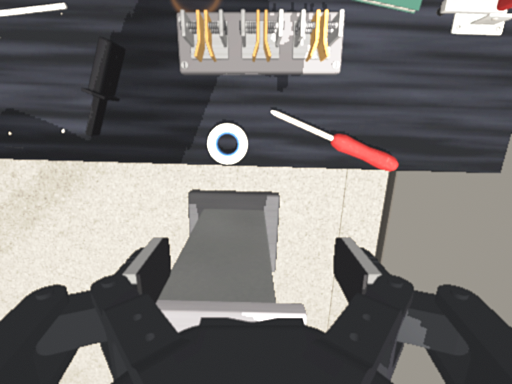

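Call:
servo_tool(
  moves=[
    [0,0,0,-0.185,-1],
    [0,0,0,-0.185,-1],
    [0,0,0,-0.185,-1],
    [0,0,0,-0.185,-1],
    [0,0,0,-0.185,-1],
    [0,0,0,-0.185,-1],
    [0,0,0,-0.185,-1],
    [0,0,0,-0.185,-1],
    [0,0,0,-0.185,-1],
    [0,0,0,-0.185,-1],
  ],
)

```text
clock: 4.7
tcp_pos: [0.3862, -0.0669, 0.2312]
orientation: [0.571, 0.416, 0.571, -0.417]
wrist_force: [-0.4, -0.2, -0.2]
finger_gap: 0.0856
```

Call:
servo_tool(
  moves=[
    [0,0,0,-0.185,-1],
    [0,0,0,-0.185,-1],
    [0,0,0,-0.185,-1],
    [0,0,0,-0.185,-1],
    [0,2,0,-0.185,-1],
    [0,3,0,-0.185,-1],
    [0,6,0,-0.182,-1],
    [0,6,0,0,-1],
    [0,6,0,0,-1],
    [0,6,0,0,-1],
  ],
)

```text
clock: 5.95
tcp_pos: [0.411, 0.2202, 0.2312]
orientation: [0.707, -0.009, 0.707, 0.009]
wrist_force: [0.5, 0.5, 0.5]
finger_gap: 0.0853
```

Run:
```python
from h import *
st=env.get_state();print(st['clock'],st['tcp_pos'],st['joint_pos'],st['wrist_force'])
p=cam('wrist','w2.png')
for t in['gauge_handle','gauge_guard']:
    print(t,[(round(r['conf'],2),r['location'],onz(p,r['location'],.019)) for r in models.pinpoint(t,p)])
print(todo([.40,.29,.2],0.03))
```

```text
5.95 [0.411  0.2202 0.2312] [ 0.3197  0.1025 -0.2201  1.2476 -0.0006  0.2936] [0.4668 0.4864 0.4654]
gauge_handle [(0.91, [171.7, 235.2], array([0.5064, 0.1106, 0.019 ])), (0.58, [307.4, 199.2], array([0.4485, 0.297 , 0.019 ]))]
gauge_guard [(0.57, [181.8, 214.6], array([0.4752, 0.1261, 0.019 ]))]
[array([ 3.08,  6.93, -0.81]), ('turn about tool x', [np.float64(0.0024), np.float64(-3.1392)])]
```

View pics/w2.png

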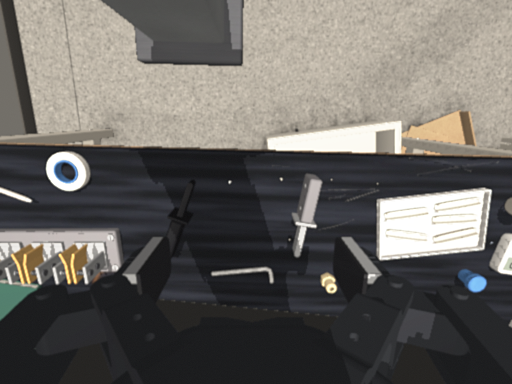

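Run:
```python
from h import *
p=cam('wrist')
a=p['pixels'][165:265,260:350]
cv2.imwrite('pics/w2c.png',cv2.resize(a,None,fx=6,fy=6,interpolation=2))
g=[(r['conf'],r) for r in models.outline_of('gauge_handle',p)]
for c,r in g:
    m=r['pixels'].astype(np.uint8);print(c,r['location'],cv2.boxPoints(cv2.minAreaRect(cv2.findNonZero(m))).tolist())
```

```text
0.97 [304.4, 210.0] [[285.1800231933594, 254.74000549316406], [296.8999938964844, 172.6999969482422], [321.2599792480469, 176.1800079345703], [309.5400085449219, 258.22003173828125]]
0.55 [176.4, 219.5] [[153.27001953125, 244.4407196044922], [185.42816162109375, 177.82740783691406], [204.05303955078125, 186.81874084472656], [171.8948974609375, 253.4320526123047]]
```

View pics/w2c.png

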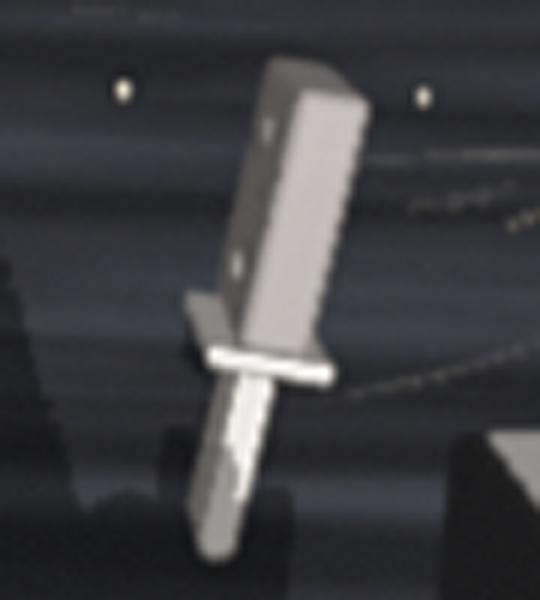

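Run:
```python
from h import *
p=cam('wrist')
c=[onz(p,(u/6+259.6,v/6+164.6),.038) for u,v in((303,93),(368,100),(243,342),(308,352))]
print(c,np.mean(c,0)); 
for a,b in((0,2),(1,3)):
    d=c[b]-c[a];print(np.linalg.norm(d),np.arctan2(d[1],d[0]))
g=[onz(p,(u/6+259.6,v/6+164.6),.038) for u,v in((208,352),(335,372))];d=g[1]-g[0];print(g,np.arctan2(-d[0],d[1]))
t=onz(p,(218/6+259.6,558/6+164.6),.019);print('tip',t)
yaw=np.arctan2(*(t-np.mean(c,0))[[1,0]]);print(yaw)
print(todo([*np.mean(c,0)[:2],.15],-.12))
```

```text
[array([0.4166, 0.2926, 0.038 ]), array([0.4177, 0.3063, 0.038 ]), array([0.4725, 0.2843, 0.038 ]), array([0.4744, 0.2987, 0.038 ])] [0.4453 0.2955 0.038 ]
0.056533652506744005 -0.14688078538801658
0.0572501131174663 -0.13348954602027577
[array([0.475 , 0.2768, 0.038 ]), array([0.4789, 0.305 , 0.038 ])] -0.1369194877092732
tip [0.5353 0.2863 0.019 ]
-0.10094318712699545
[array([8.09, 7.62, 3.71]), ('turn about tool x', [np.float64(0.1473), np.float64(-2.9943)])]
```

Call:
servo_tool(
  moves=[
    [0,0,0,0.162,-1],
    [2,2,0.6,0,-1],
    [2,2,0.6,0,-1],
    [2,2,0.6,0,-1],
    [2,1.8,0.5,0,-1],
    [0,0,0,0,-1],
    [0,0,0,0,-1],
    [0,0,0,0,-1],
    [0,0,0,0,-1],
    [0,0,0,0,-1],
  ],
)

```text
clock: 7.5
tcp_pos: [0.4428, 0.2942, 0.1518]
orientation: [0.706, 0.047, 0.705, -0.047]
wrist_force: [0.5, -0.8, 0.4]
finger_gap: 0.0854
```

Run:
```python
from h import *
st=env.get_state();print(st['clock'],st['tcp_pos'],st['joint_pos'],st['wrist_force'])
p=cam('wrist','w3.png')
cv2.imwrite('pics/w3c.png',cv2.resize(p['pixels'][100:384,130:400],None,fx=2,fy=2,interpolation=2))
print(proj(p,[.4445,.295,.038]))
```

```text
7.5 [0.4428 0.2942 0.1518] [ 0.4354  0.2668 -0.216   1.0871 -0.0001  0.5674] [ 0.4731 -0.7526  0.4213]
[252.1713 191.3347]
```

View pics/w3c.png

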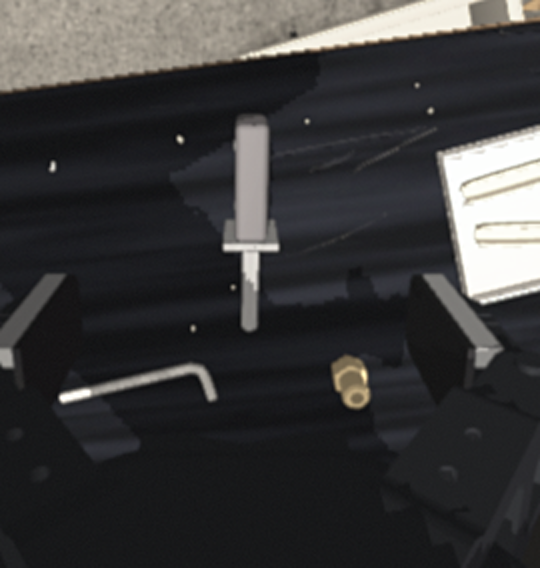

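Run:
```python
from h import *
p=cam('wrist')
a=p['pixels'][150:270,225:285]
cv2.imwrite('pics/w3d.png',cv2.resize(a,None,fx=5,fy=5,interpolation=2))
cv2.imwrite('pics/w3d.png',cv2.resize(a,None,fx=5,fy=5,interpolation=2))
```

```text
(no output)
```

View pics/w3d.png

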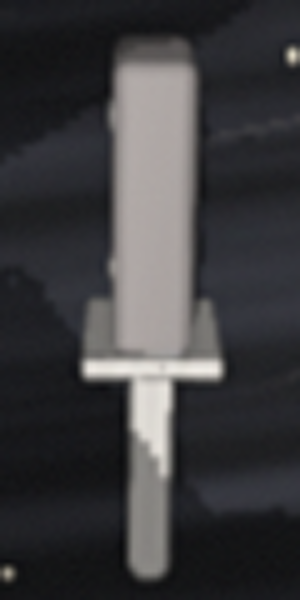

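Run:
```python
from h import *
p=cam('wrist')
f=lambda u,v,z:onz(p,(u/5+224.6,v/5+149.6),z)
c=[f(115,62,.038),f(196,62,.038),f(117,353,.038),f(190,353,.038)]
print(np.array(c),np.mean(c,0))
g=[f(81,378,.038),f(223,378,.038)];print(g,np.mean(g,0))
d=g[1]-g[0];print(np.arctan2(-d[0],d[1]))
m=(c[2]+c[3]-c[0]-c[1]);print(np.arctan2(m[1],m[0]))
t=f(149,580,.019);print('tip',t); m=t-np.mean(c,0);print(np.arctan2(m[1],m[0]))
u=np.array([np.cos(-.135),np.sin(-.135)]);print('from guard',np.mean(g,0)[:2]-.034*u,'from tip',t[:2]-.084*u)
print(todo([.4445,.296,.008],-.135))
```

```text
[[0.4154 0.2946 0.038 ]
 [0.4174 0.3097 0.038 ]
 [0.4733 0.2871 0.038 ]
 [0.4752 0.3015 0.038 ]] [0.4453 0.2982 0.038 ]
[array([0.4777, 0.2792, 0.038 ]), array([0.4814, 0.3074, 0.038 ])] [0.4795 0.2933 0.038 ]
-0.13160716954482587
-0.1343149077782088
tip [0.5357 0.2856 0.019 ]
-0.13831446078057308
from guard [0.4459 0.2979] from tip [0.4524 0.2969]
[array([14.34,  0.19,  0.16]), ('turn about tool x', [np.float64(0.0033), np.float64(-3.1382)])]
```

Call:
servo_tool(
  grip_force=60,
  moves=[
    [4,0.4,0.3,0,-1],
    [4,0,0,0,-1],
    [3,0,0,0,-1],
    [2,0,0,0,-1],
    [1.3,0,0,0,-1],
    [0,0,0,0,-1],
    [0,0,0,0,1],
    [0,0,0,0,1],
    [0,0,0,0,1],
    [0,0,0,0,1],
  ],
)

```text
clock: 8.9
tcp_pos: [0.4466, 0.298, 0.0089]
orientation: [0.706, 0.047, 0.705, -0.046]
wrist_force: [-0.5, 0.5, 1.9]
finger_gap: 0.0152
```

Call:
servo_tool(
  moves=[
    [0,0,0,0,1],
    [0,0,0,0,1],
    [0,0,0,0,1],
    [-1,0,0,0,1],
    [-2,0,0,0,1],
    [-3,0,0,0,1],
    [-3,0,0,0,1],
    [-2,0,0,0,1],
    [0,0,0,0,1],
    [0,0,0,0,1],
  ],
)

```text
clock: 10.15
tcp_pos: [0.4456, 0.2976, 0.1174]
orientation: [0.705, 0.046, 0.706, -0.047]
wrist_force: [-0.9, -0.0, -0.7]
finger_gap: 0.0149
```

Run:
```python
from h import *
st=env.get_state();print(st['clock'],st['tcp_pos'],st['joint_pos'],st['wrist_force'],st['ft_torque'],st['finger_gap'])
p=cam('wrist','w4.png');q=cam('side','d4.png')
cv2.imwrite('pics/d4c.png',cv2.resize(q['pixels'][60:200,180:320],None,fx=4,fy=4,interpolation=2))
```

```text
10.15 [0.4456 0.2976 0.1174] [ 0.439   0.3012 -0.2583  1.0126 -0.0001  0.5708] [-0.8957 -0.0343 -0.7429] [ 0.0018 -0.0279 -0.0098] 0.014909655220651182
```

View pics/w4.png

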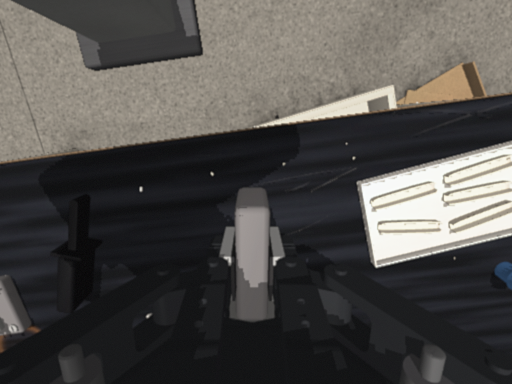

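View pics/d4c.png

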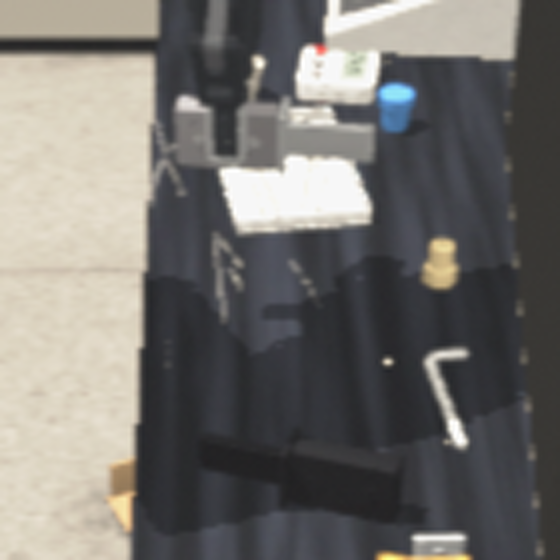

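Call:
servo_tool(
  moves=[
    [-1.3,0,-2,-0.085,1],
    [0,-2,-2.6,-0.085,1],
    [0,-4.5,0,0,1],
    [0,-5,0,0,1],
    [0,-5,0,0,1],
    [0,-5,0,0,1],
    [0,-5,0,0,1],
    [0,-3.5,0,0,1],
    [0,-1,0,0,1],
    [0,0,0,0,1],
  ],
)

```text
clock: 11.5
tcp_pos: [0.4101, -0.0081, 0.1308]
orientation: [0.707, -0.013, 0.707, 0.013]
wrist_force: [-0.3, 0.2, -0.5]
finger_gap: 0.0151
```

Run:
```python
from h import *
st=env.get_state();print(st['clock'],st['tcp_pos'],st['joint_pos'],st['wrist_force'],st['finger_gap'])
W=cam('wrist','w5.png');q=cam('side','d5.png');s=cam('scene','s5.png')
cv2.imwrite('pics/d5c.png',cv2.resize(q['pixels'][150:300,180:340],None,fx=4,fy=4,interpolation=2))
for p in(W,q,s):
  for t in['clip_left','clip_middle','clip_right','gauge_guard']:
    print(t,[(round(r['conf'],2),np.round(r['location'],1),onz(p,r['location'],.05)) for r in models.pinpoint(t,p)])
```

```text
11.5 [ 0.4101 -0.0081  0.1308] [-0.2162  0.0589 -0.5249  0.9882  0.0004 -0.253 ] [-0.2927  0.2116 -0.4517] 0.015083684066973474
clip_left []
clip_middle []
clip_right []
gauge_guard [(0.93, array([251.8, 303.9]), array([ 0.5138, -0.0036,  0.05  ])), (0.82, array([376.5, 254.1]), array([0.4571, 0.1069, 0.05  ]))]
clip_left [(0.63, array([274.8, 207.1]), array([ 0.5141, -0.0111,  0.05  ]))]
clip_middle [(0.75, array([279.4, 229.9]), array([ 0.5179, -0.0719,  0.05  ]))]
clip_right [(0.96, array([283.8, 253.1]), array([ 0.5209, -0.1272,  0.05  ]))]
gauge_guard [(0.93, array([250.2, 178.7]), array([0.4701, 0.0758, 0.05  ])), (0.69, array([235.3, 169. ]), array([0.4398, 0.1089, 0.05  ]))]
clip_left [(0.9, array([274.7, 187.6]), array([ 0.5111, -0.0059,  0.05  ]))]
clip_middle [(0.98, array([294.8, 179.4]), array([ 0.5172, -0.0803,  0.05  ]))]
clip_right [(0.86, array([307.6, 173.2]), array([ 0.5262, -0.1374,  0.05  ]))]
gauge_guard [(0.96, array([243.6, 221.1]), array([0.4283, 0.1552, 0.05  ])), (0.64, array([297. , 157.9]), array([ 0.6297, -0.2058,  0.05  ]))]
```

View pics/w5.png

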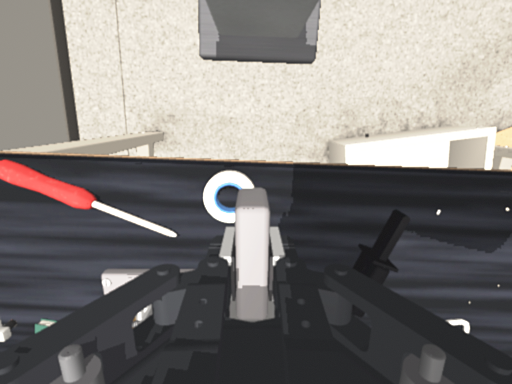

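View pics/d5c.png

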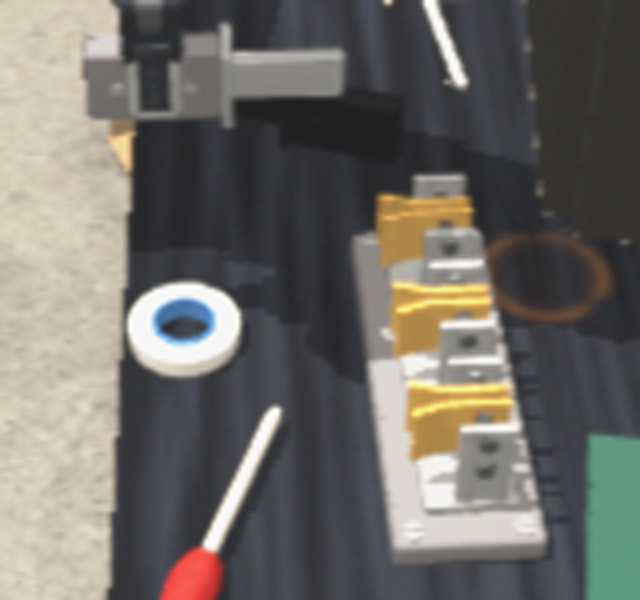

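Run:
```python
import cv2
a=cv2.imread('pics/w1.png')[0:85,165:355]
cv2.imwrite('pics/w1c.png',cv2.resize(a,None,fx=4.2,fy=4.2,interpolation=2))
```

```text
(no output)
```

View pics/w1c.png

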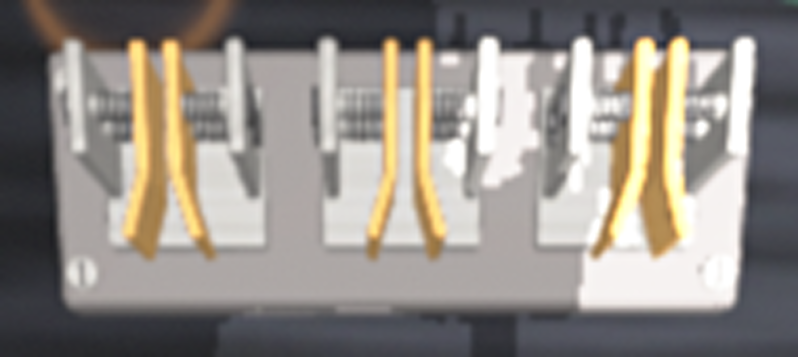

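```bash
cat >> h.py <<'E'
def T(pos,q):
    w,x,y,z=q;M=np.eye(4);M[:3,:3]=Ro.from_quat([x,y,z,w]).as_matrix();M[:3,3]=pos;return M
E
python3 - <<'E'
from h import *
st=env.get_state();p=cam('wrist');q=cam('side')
C=np.array(p['extrinsics'])@T(st['tcp_pos'],st['orientation'])
p1=dict(p);qq=np.array([.010,.707,.010,-.707]);qq[0]=qq[2]=.0103;qq/=np.linalg.norm(qq)
p1['extrinsics']=C@np.linalg.inv(T([.3861,-.0632,.2316],qq))
f=lambda u,v,z:onz(p1,((u+.5)/4.2+164.5,(v+.5)/4.2-.5),z)
for n,F,B in(('L',((126,236),(203,248)),((138,42),(171,42))),('M',((373,245),(437,250)),((391,42),(424,42))),('R',((597,250),(685,240)),((645,42),(680,42)))):
    a=[f(*x,.065) for x in F];b=[f(*x,.065) for x in B]
    A=np.mean(a,0);B_=np.mean(b,0);d=B_-A
    print(n,'mouth',A,'width',np.linalg.norm(a[0]-a[1]),'len',np.linalg.norm(d),'yaw',np.arctan2(d[1],d[0]))
fr=[f(66,300,.014),f(738,300,.014)];bk=[f(52,52,.014),f(755,52,.014)]
print('plate front',fr,'back',bk)
d=fr[1]-fr[0];print(np.linalg.norm(d),np.arctan2(d[0],-d[1]),np.linalg.norm(np.mean(bk,0)-np.mean(fr,0)),np.mean(fr+bk,0))
# side view: blade tip, guard
g=lambda u,v:(u/4+180,v/4+150)
h=st['tcp_pos'];R=Rt(st)
for k in(.034,.084): print(k,proj(q,h+R@[-.0101,0,k]))
print('handle',proj(q,h+R@[-.0101,0,0]))
E
```

```text
L mouth [ 0.5115 -0.0107  0.065 ] width 0.018912087392525423 len 0.04276371442580617 yaw 0.0370810795758364
M mouth [ 0.512  -0.0696  0.065 ] width 0.0157343987682149 len 0.043988338152540725 yaw 0.02537935380481931
R mouth [ 0.5143 -0.1273  0.065 ] width 0.021524330564501037 len 0.04348698610040418 yaw -0.022134709034257013
plate front [array([0.5049, 0.0264, 0.014 ]), array([ 0.5106, -0.1676,  0.014 ])] back [array([0.5676, 0.0277, 0.014 ]), array([ 0.5732, -0.1649,  0.014 ])]
0.19407349614864397 0.029260946525174192 0.06268769784984755 [ 0.539  -0.0696  0.014 ]
0.034 [237.6754 167.6903]
0.084 [265.8896 166.7516]
handle [218.3434 168.3335]
```

Call:
servo_tool(
  moves=[
    [0,-0.5,-0.2,0.008,1],
    [3,0,0,0,1],
    [3,0,0,0,1],
    [2,0,0,0,1],
    [1.1,0,0,0,1],
    [0,0,0,0,1],
    [0,0,0,0,1],
    [0,0,0,0,1],
    [0,0,0,0,1],
    [0,0,0,0,1],
  ],
)

```text
clock: 13.6
tcp_pos: [0.4089, -0.0132, 0.0406]
orientation: [0.707, -0.011, 0.707, 0.011]
wrist_force: [0.1, 0.7, -0.6]
finger_gap: 0.0152
```

```bash
cat > chk.py <<'E'
from h import *
import sys
n=sys.argv[1]
st=env.get_state();print(st['clock'],st['tcp_pos'],st['orientation'],st['wrist_force'],st['ft_torque'],st['finger_gap'])
q=cam('side');s=cam('scene');R=Rt(st);h=st['tcp_pos'];print('yaw',np.arctan2(R[1,2],R[0,2]))
for k in(0,.034,.084): print(k,proj(q,h+R@[-.0101,0,k]),proj(s,h+R@[-.0101,0,k]))
a=cv2.resize(q['pixels'][180:280,210:330],None,fx=4,fy=4,interpolation=2);b=cv2.resize(s['pixels'][150:250,230:320],None,fx=4,fy=4,interpolation=2)
cv2.imwrite('pics/%s.png'%n,np.hstack([b,a])[:, :800])
E
python3 chk.py c1
```

```text
13.6 [ 0.4089 -0.0132  0.0406] [ 0.7072 -0.0108  0.7068  0.0106] [ 0.0697  0.6777 -0.5616] [ 0.0242  0.0096 -0.0053] 0.015185884690915762
yaw 0.030258920514546192
0 [219.2295 208.3345] [309.1224 200.7444]
0.034 [237.2713 207.7081] [297.5103 195.8855]
0.084 [263.633 206.793] [281.5286 189.1982]
```

View pics/c1.png

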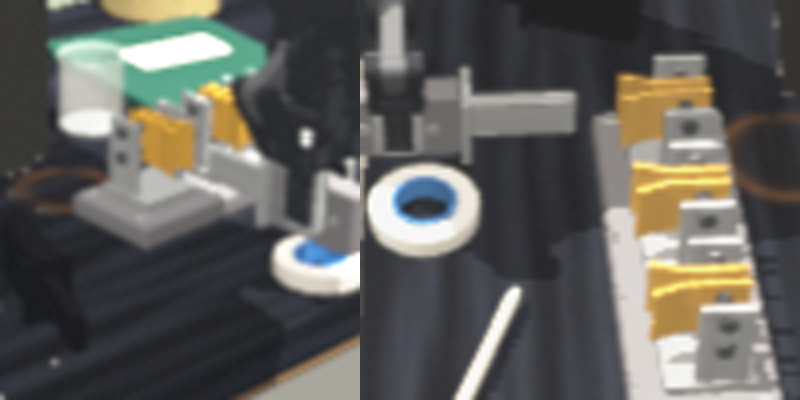

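Call:
servo_tool(
  moves=[
    [0,0,0.6,0,1],
    [0,0,0.6,0,1],
    [0,0,0.6,0,1],
    [0,0,0.4,0,1],
    [0,0,0.4,0,1],
    [0,0,0.3,0,1],
    [0,0,0.2,0,1],
    [0,0,0.1,0,1],
    [0,0,0,0,1],
    [0,0,0,0,1],
  ],
)

```text
clock: 14.95
tcp_pos: [0.4406, -0.0122, 0.0403]
orientation: [0.707, -0.011, 0.707, 0.011]
wrist_force: [0.1, -0.2, -1.2]
finger_gap: 0.0151
```

```bash
python3 chk.py c2
```

```text
14.95 [ 0.4406 -0.0122  0.0403] [ 0.707  -0.0107  0.707   0.0106] [ 0.0564 -0.1796 -1.1646] [ 0.0365 -0.0137  0.019 ] 0.015077136624912413
yaw 0.03015953643212596
0 [236.0619 207.8629] [298.2663 196.3198]
0.034 [254.0121 207.249 ] [287.227  191.7054]
0.084 [280.2393 206.352 ] [272.0094 185.3443]
```

View pics/c2.png

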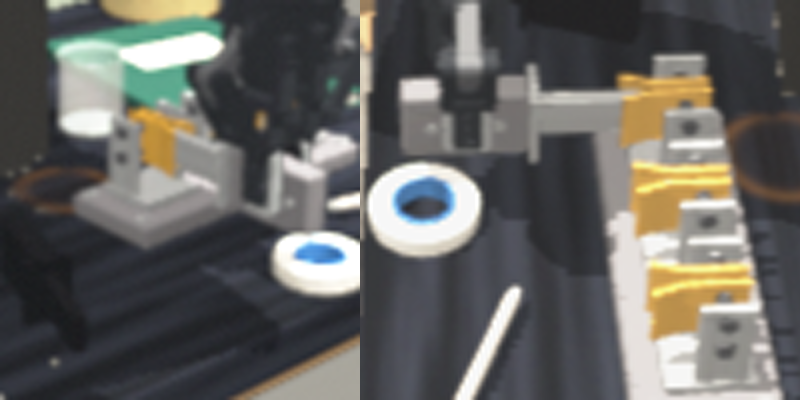

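Call:
servo_tool(
  moves=[
    [0,0,0.15,0,1],
    [0,0,0.15,0,1],
    [0,0,0.15,0,1],
    [0,0,0.15,0,1],
    [0,0,0,0,1],
    [0,0,0,0,1],
    [0,0,0,0,1],
    [0,0,0,0,1],
    [0,0,0,0,1],
    [0,0,0,0,1],
  ],
)

```text
clock: 16.3
tcp_pos: [0.4437, -0.0115, 0.0395]
orientation: [0.705, -0.011, 0.709, 0.011]
wrist_force: [-6.9, -0.2, 2.2]
finger_gap: 0.0153
```

Call:
servo_tool(
  moves=[
    [0,0,0.15,0,1],
    [0,0,0.15,0,1],
    [0,0,0.15,0,1],
    [0,0,0.15,0,1],
    [0,0,0,0,1],
    [0,0,0,0,1],
    [0,0,0,0,1],
    [0,0,0,0,1],
    [0,0,0,0,1],
    [0,0,0,0,1],
  ],
)

```text
clock: 17.55
tcp_pos: [0.4469, -0.0113, 0.0384]
orientation: [0.703, -0.01, 0.711, 0.011]
wrist_force: [-10.5, -0.3, -0.2]
finger_gap: 0.0152
```

```bash
python3 chk.py c3
```

```text
17.55 [ 0.4469 -0.0113  0.0384] [ 0.7032 -0.0104  0.7109  0.0107] [-10.4519  -0.329   -0.2327] [-0.063   2.1254 -0.0114] 0.0151813937500542
yaw 0.029770983447084422
0 [239.4707 208.2472] [295.8757 196.2796]
0.034 [257.3603 207.7816] [284.9562 191.8348]
0.084 [283.4817 207.1018] [269.9045 185.708 ]
```

View pics/c3.png

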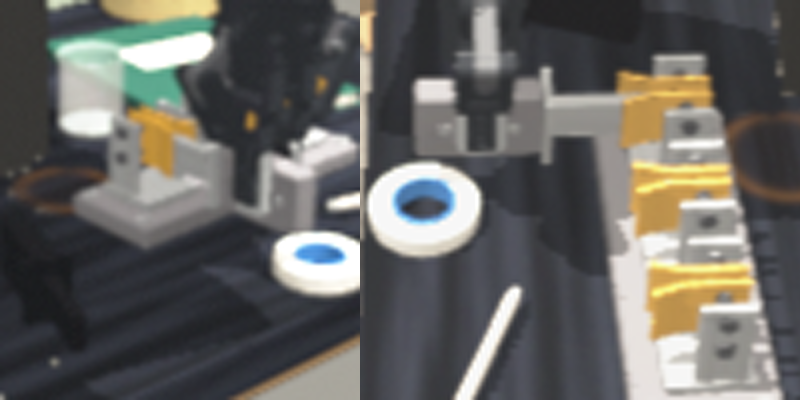

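Call:
servo_tool(
  moves=[
    [0,0,0.2,0,1],
    [0,0,0.2,0,1],
    [0,0,0.2,0,1],
    [0,0,0.2,0,1],
    [0,0,0,0,1],
    [0,0,0,0,1],
    [0,0,0,0,1],
    [0,0,0,0,1],
    [0,0,0,0,1],
    [0,0,0,0,1],
  ],
)

```text
clock: 18.9
tcp_pos: [0.4578, -0.0114, 0.0391]
orientation: [0.705, -0.011, 0.709, 0.011]
wrist_force: [-5.5, 0.6, -2.7]
finger_gap: 0.0149
```

Call:
servo_tool(
  moves=[
    [0,0,0.3,0,1],
    [0,0,0.3,0,1],
    [0,0,0.3,0,1],
    [0,0,0.3,0,1],
    [0,0,0.3,0,1],
    [0,0,0,0,1],
    [0,0,0,0,1],
    [0,0,0,0,1],
    [0,0,0,0,1],
    [0,0,0,0,1],
  ],
)

```text
clock: 20.15
tcp_pos: [0.4731, -0.011, 0.0392]
orientation: [0.705, -0.011, 0.709, 0.011]
wrist_force: [-4.7, -0.3, -2.1]
finger_gap: 0.0152
```

```bash
python3 chk.py c4
```

```text
20.15 [ 0.4731 -0.011   0.0392] [ 0.7052 -0.0106  0.7088  0.0106] [-4.7254 -0.2821 -2.0598] [0.0491 1.1448 0.0979] 0.015178189069030654
yaw 0.030065937658844587
0 [253.2331 207.629 ] [287.5957 192.3687]
0.034 [271.0703 207.0865] [277.104  188.0377]
0.084 [297.1244 206.2941] [262.6206 182.059 ]
```

View pics/c4.png

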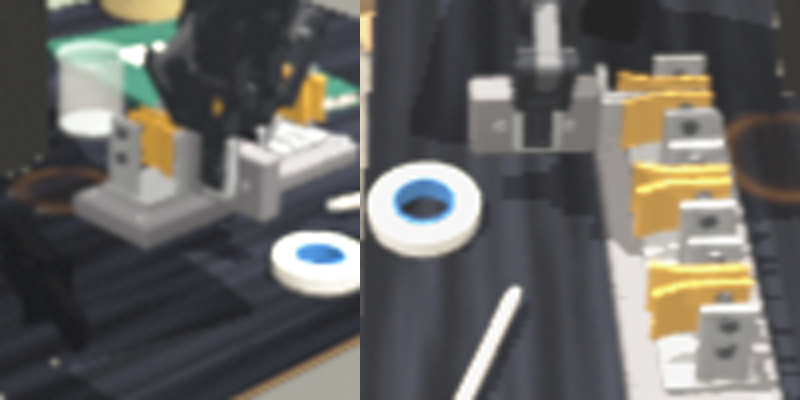

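Call:
servo_tool(
  moves=[
    [0,0,0.2,0,1],
    [0,0,0.2,0,1],
    [0,0,0.2,0,1],
    [0,0,0.2,0,1],
    [0,0,0.2,0,1],
    [0,0,0,0,1],
    [0,0,0,0,1],
    [0,0,0,0,1],
    [0,0,0,0,1],
    [0,0,0,0,1],
  ],
)

```text
clock: 21.5
tcp_pos: [0.48, -0.0105, 0.039]
orientation: [0.703, -0.011, 0.711, 0.011]
wrist_force: [-14.0, -1.3, 6.5]
finger_gap: 0.0152
```

Call:
servo_tool(
  moves=[
    [0,0,0.2,0,1],
    [0,0,0.2,0,1],
    [0,0,0,0,1],
    [0,0,0,0,1],
    [0,0,0,0,1],
    [0,0,0,0,1],
    [0,0,0,0,1],
    [0,0,0,0,1],
    [0,0,0,0,1],
    [0,0,0,0,1],
  ],
)

```text
clock: 22.75
tcp_pos: [0.4801, -0.0101, 0.0388]
orientation: [0.701, -0.011, 0.713, 0.011]
wrist_force: [-24.7, -0.5, 16.0]
finger_gap: 0.0149
```

```bash
python3 chk.py c5
```

```text
22.75 [ 0.4801 -0.0101  0.0388] [ 0.7009 -0.0105  0.7131  0.0106] [-24.6534  -0.4698  16.0317] [-0.1635  4.0721  0.1098] 0.014926514357730005
yaw 0.029900473942315615
0 [256.9561 207.4079] [285.1285 191.669 ]
0.034 [274.7439 207.0283] [274.7511 187.5367]
0.084 [300.7061 206.4742] [260.4268 181.8327]
```

View pics/c5.png

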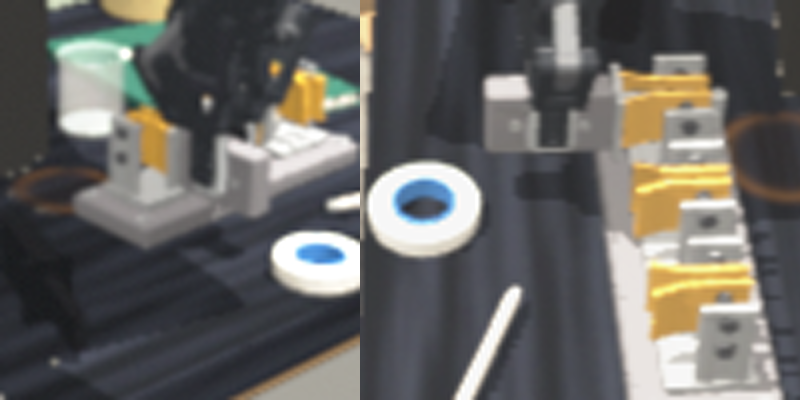

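Call:
servo_tool(
  moves=[
    [0,0,-0.4,0,1],
    [0,0,-0.4,0,1],
    [0,0,0,0,1],
    [0,0,0,0,1],
    [0,0,0,0,1],
    [0,0,0,0,1],
    [0,0,0,0,1],
    [0,0,0,0,1],
    [0,0,0,0,1],
    [0,0,0,0,1],
  ],
)

```text
clock: 24.1
tcp_pos: [0.4799, -0.0108, 0.0394]
orientation: [0.706, -0.011, 0.708, 0.011]
wrist_force: [-5.2, -0.0, -4.6]
finger_gap: 0.0152
```

```bash
python3 chk.py c6
```

```text
24.1 [ 0.4799 -0.0108  0.0394] [ 0.7056 -0.0106  0.7084  0.0107] [-5.158  -0.0489 -4.5835] [0.0059 1.3848 0.1088] 0.015209993192864325
yaw 0.030175360103622963
0 [256.8016 207.4076] [285.4536 191.3861]
0.034 [274.6233 206.8489] [275.0684 187.0866]
0.084 [300.6567 206.0328] [260.7267 181.1492]
```

Call:
servo_tool(
  moves=[
    [0.15,0,-0.1,0,1],
    [0,0,0,0,1],
    [0,0,0,0,1],
    [0,0,0,0,1],
    [0,0,0,0,1],
    [0,0,0,0,1],
    [0,0,0,0,1],
    [0,0,0,0,1],
    [0,0,0,0,1],
    [0,0,0,0,1],
  ],
)

```text
clock: 25.45
tcp_pos: [0.48, -0.011, 0.0389]
orientation: [0.707, -0.011, 0.708, 0.011]
wrist_force: [-6.0, 1.1, 0.8]
finger_gap: 0.0153
```

```bash
python3 chk.py c7
```

```text
25.45 [ 0.48   -0.011   0.0389] [ 0.7065 -0.0108  0.7075  0.0106] [-5.985   1.0604  0.7704] [0.0545 1.2551 0.0473] 0.015268525022279843
yaw 0.0302747573592596
0 [256.8562 207.6662] [285.4737 191.5429]
0.034 [274.676 207.073] [275.0922 187.209 ]
0.084 [300.7107 206.2064] [260.7541 181.2233]
```

Call:
servo_tool(
  moves=[
    [0,0,0,0,0.4],
    [0,0,0,0,-0.2],
    [0,0,0,0,-0.2],
    [0,0,0,0,-0.2],
    [0,0,0,0,-0.2],
    [0,0,0,0,-0.2],
    [0,0,0,0,-0.2],
    [0,0,0,0,-0.2],
    [0,0,0,0,-0.2],
    [0,0,0,0,-0.2],
  ],
)

```text
clock: 26.8
tcp_pos: [0.4807, -0.011, 0.0388]
orientation: [0.707, -0.011, 0.707, 0.011]
wrist_force: [0.9, 0.1, 0.1]
finger_gap: 0.0512
```

```bash
python3 chk.py c8
```

```text
26.8 [ 0.4807 -0.011   0.0388] [ 0.707  -0.0107  0.707   0.0106] [0.8618 0.102  0.1246] [0.0548 0.0282 0.0149] 0.05122975422432243
yaw 0.030191444117067912
0 [257.2034 207.7235] [285.2789 191.5039]
0.034 [275.0217 207.1117] [274.9099 187.1537]
0.084 [301.0569 206.2177] [260.5879 181.1451]
```

View pics/c8.png

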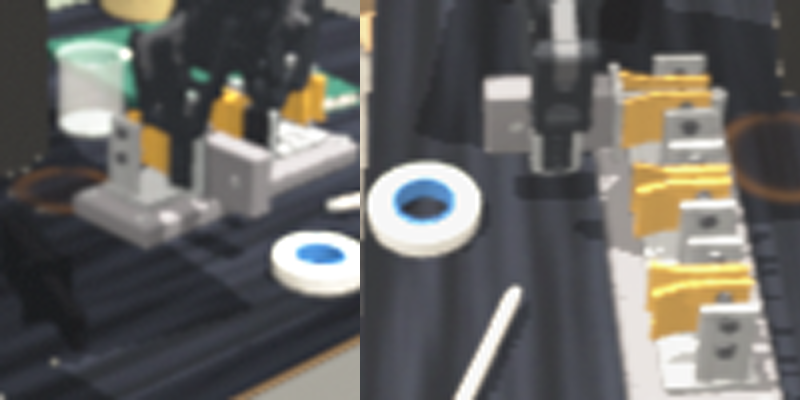

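Released, the gauge stays level. Raising straight up.

Call:
servo_tool(
  moves=[
    [-0.5,0,0,0,-0.2],
    [-1,0,0,0,-0.2],
    [-2,0,0,0,-0.2],
    [-3,0,0,0,-0.2],
    [-4,0,0,0,-0.2],
    [-4,0,0,0,-0.2],
    [-2,0,-3,0,-0.2],
    [0,0,-3,0,-0.2],
    [0,0,0,0,-0.2],
    [0,0,0,0,-0.2],
  ],
)

```text
clock: 28.15
tcp_pos: [0.4214, -0.0129, 0.2044]
orientation: [0.708, -0.011, 0.706, 0.01]
wrist_force: [-0.5, 0.5, 0.3]
finger_gap: 0.0511
```

```bash
python3 chk.py c9
python3 - <<'E'
from h import *
p=cam('wrist');cv2.imwrite('pics/w9.png',p['pixels'])
E
```

```text
28.15 [ 0.4214 -0.0129  0.2044] [ 0.7076 -0.0108  0.7064  0.0105] [-0.504   0.4984  0.3202] [-0.0008 -0.0638  0.0156] 0.051140602936156555
yaw 0.030043614715408812
0 [223.2264 134.5609] [309.518  126.2189]
0.034 [243.9196 134.0453] [297.1149 123.1598]
0.084 [274.1297 133.2926] [280.1195 118.9681]
```

View pics/c9.png

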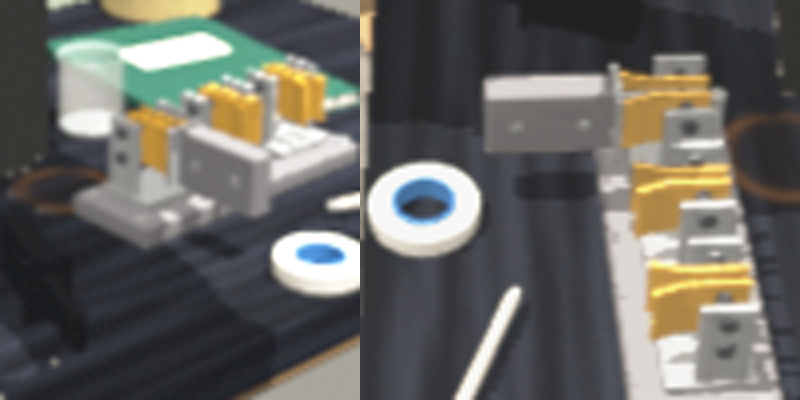

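View pics/w9.png

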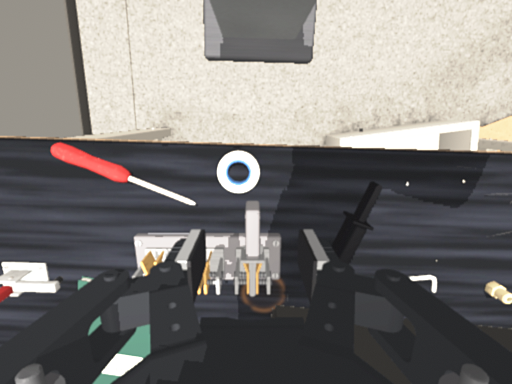

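```bash
python3 -c "
from h import *
print(order.hand_in())"
```

```text
the job is handed in; nothing more can be done
None
```

The left clip is the sound one. I left the gauge there, pushed in up to its guard and held up by the clip alone, and handed the job in at about 28 s.

- **By feel:** I picked up the grey gauge, leaving the black look-alike alone, and tried the left clip first. It resisted with about 10 N at the taper. After that it gave a steady drag of about 5 N along the blade, and it hit a hard stop when the guard met the mouth (I pressed to about 25 N). A slack clip would resist with less than 1 N, and a seized one would stop the tip 13 mm in.
- **Not tried:** I did not try the middle and right clips, because the left one was clearly sound. I can't say which of those two is slack and which is seized.
- **Last checks:** I eased off the push before opening the gripper. In the side and scene pictures after release and after the arm drew back, the gauge had stayed level, with the guard at the jaws and the handle clear of the bench. The gripper is clear of it. None of these checks failed or disagreed.

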